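# Close the cheese tub and weigh it

### The arm

A 7-joint arm with a two-finger parallel gripper is mounted at the origin on the work surface. World frame = base frame: x ahead of the robot, y to its left, z up, the work surface at z = 0. Lengths are in m, angles in rad, forces in N, time in s.
With the tool pointing down it reaches from about 0.4 to 0.85 m from the base axis. Payload 6.9 kg.
Tool frame: the origin (TCP) lies midway between the tips of the shut fingers; the grasp point (between the pads) lies behind it (ctrl.pinch_z is the z of the grasp point in the tool frame, in m); z points along the fingers, y is the direction in which the jaws open and shut (so a half turn about z gives the same grasp; the last joint's range is limited). The gripper opens to 85 mm and grips with 20 to 120 N. Pads are 22 mm wide; open, the fingers measure 114 mm over their backs; the gripper's body (76 mm by 85 mm) begins 54 mm behind the grasp point. The pads swing forward as they close: fully open they stand 13 mm farther back than shut.
Start: joints at [1.331, 0.507, -0.238, 1.5, 0.126, 1.149, -0.155], TCP at [0.212, -0.588, 0.231] pointing down, gripper open.
Joint ranges: [-3.08, 3.08], [-0.24, 2.05], [-1.43, 1.35], [0, 2.5], [-1.52, 4.66], [0.17, 1.96], [-2.89, 2.89]. Speed limits (rad/s): [2.39, 2.39, 3.14, 3.14, 3.14, 3.14, 3.14].

### API

Orientations are given as a unit quaternion [w, x, y, z].
In Python, from station import ctrl, get_state, vision, ticket, models gives the robot as it stands. Calls block until the motion is done:
- ctrl.movep(position, orientation): joint-space move of the TCP to a pose.
- ctrl.movel(position, frame=None, max_speed=0.15): straight line of the TCP; frame=None keeps the orientation; max_speed is the mean speed in m/s.
- ctrl.set_joints(angles): joint-space move.
- ctrl.ungrasp() and ctrl.close_gripper(force=None): open the fingers fully, or close them until they stop; force is the grip in N (None keeps the last).
- ctrl.pause(seconds).
- ctrl.ik(position, orientation): joint angles nearest the present ones, or None.
- get_state(): the state.
- vision.grab_frame(name): name is "scene" or "side" or "wrist"; returns (picture, depth): 420x560x3 uint8, blue, green, red; 420x560 float32, m along the optical axis (not along the pixel's ray), 0 where there is no reading.
- vision.camera_info(name): a dict with "mtx" (3x3 intrinsics, pixels), "dist_coeffs" ([k1, k2, p1, p2, k3] as OpenCV has them; the pictures are not rectified), "R" (3x3) and "t" (3): a world point X has camera coordinates R X + t; the wrist camera has in their place "hand_eye" (4x4, takes a point from camera to tool coordinates, whose origin is the TCP and whose axes are the flange's). Camera axes: x right, y down, z forward; pixel columns grow to the right and rows downward; lengths in m; the calibration is good to about 2 mm. A picture is of the moment at which its call begins: read the wrist's pose just before it. camera_info takes no time and is no camera call.
A pose or a line that the arm cannot do raises ctrl.Unreachable and nothing moves.
- ticket.close_job(): hands the job in, once; it reports no verdict.
Trained networks look in the newest picture that a camera, given by its name, has taken for a name from the list of things; names that differ only in an ending like _2 or _b are one class to them, and where a whole thing is asked for, a point or a joint stands for the part that bears it (a point fixed in the world has none). Each returns a list of dicts, best first, with "p" (0 to 1); they miss things now and then, are a little off and sometimes report something else, mostly with a low value. They report only what shows in the picture. A call takes as long as a camera call. They do not tell look-alikes from the thing itself.
- models.recognise(camera, target): "point" ([column, row] in pixels, amid what is visible of it).
- models.masks_of(camera, target): "mask" (420x560 bool, what is visible of it) and "point" ([column, row] in pixels, amid what is visible of it).
The state is a dict: "time": time; "qpos": joint angles; "qd": joint speeds; "tau": joint torques, N m; "tcp_pos": TCP position; "eef_rot": TCP orientation; "contact_force": force on the tool from outside, world axes, zero at the start; "wrist_torque": the same for the moment, N m; "width": finger opening in m.
Only numpy, scipy, OpenCV 4.12 (cv2) and the standard library are available. Lean on these libraries where they do the work, as an engineer would, in place of code of your own. Each camera call takes 0.05 s, during which the arm holds its last target.

### The job

Two open tubs stand on the bench: take the loose click-on lid by its knob, put it on the tub that holds a cheese and, with the tub standing on the bench, press it straight down until it clicks fully home all round. Then set the closed tub gently, upright, in the middle of the scale's pan and let go. Leave the empty tub, the spare cheese and the jar where they are.

Things in the scene. Friction and masses are not known exactly. Their poses are not given: they have to be found in the camera images.
- tub: The open round white plastic tub that holds the cheese; loose, about 0.16 kg. 98 mm wide (100 mm over the lip), 68 mm tall, floor 5 mm thick; the lip round its mouth is 6 mm deep with an 84 mm wide bore. Origin: centre of its underside; z up along its axis.
- cheese: Small round cheese lying in that tub, cream rind with grey mottling, 72 mm across, 30 mm high, about 0.13 kg. Origin: centre of its underside.
- lid: The loose white click-on lid, lying plug down, about 0.1 kg, any yaw. Origin: centre of the plug's underside; z up along its axis. Plug 0 to 27 mm up, 68 mm wide at the tip, flaring to 81 mm; disc 27 to 33 mm up, 102 mm wide; knob above it. Fully home, the disc lies on the tub's lip and the lid's origin is 41 mm above the tub's.
- lid_knob (a point): Centre of the top of the lid's grip knob: a plain cylinder 28 mm across, 40 mm tall, on the lid's axis, its top 73 mm above the lid's origin. With the lid clicked home the tub and cheese (under 0.5 kg) can be lifted by it.
- lid_studs (a point): Point on the lid's axis, 16.5 mm above its origin, level with four sprung round studs that stand out of the plug to 90 mm diameter. They touch the tub's lip when the disc is still about 15 mm above it, and must be forced past it (about 13 N straight down; as much to pull off) to click in beneath.
- tub_empty: The other tub, same make and size, empty: stays open and where it is. Origin: centre of its underside.
- scale_pan (a point): Middle of the upper face of the bench scale's steel pan (150 mm square, 52 mm above the bench; scale fixed). z up; x and y run along the pan's edges, the display lies on the -x side and is lower than the pan.
- scale: The grey bench scale, 210 by 170 mm, 52 mm tall, fixed to the bench. Origin below the middle of the pan, at bench height.
- spare_cheese: Loose round cheese on the bench, 84 mm across, 34 mm high; bystander. Origin: centre of its underside.
- jar: Closed glass jar with steel cap, 60 mm wide, 85 mm tall; bystander. Origin: centre of its underside.
There are look-alikes about, which are no part of the job. What is shaped like the tub but green is not meant.

How it is judged:
On the way, in this order (a step that is already met when the one before it is completed fails the run):
1. the lid is clicked fully home on the tub with the cheese while that tub stands on the bench (z of lid in the frame of tub between 0.035 and 0.0435 m and horizontal distance between lid and tub below 0.006 m and angle between the z axis of lid and the z axis of tub, either way round below 0.05 rad and height (world z) of tub below 0.006 m and angle between tub's own z axis and vertical below 0.08 rad), for 0.2 s.
2. the closed tub stands on the scale's pan (horizontal distance between tub and scale_pan below 0.025 m and height (world z) of tub between 0.048 and 0.057 m and contact force between tub and scale above 0.5 N), for 0.2 s.
At the end, for the whole second after the job is handed in: The tub with the cheese in it stands upright and still on the scale's pan, its centre within 25 mm of the pan's middle, its lid fully home (disc within 2.5 mm of the lip all round, tilted less than 0.05 rad) (all of step 2 and z of lid in the frame of tub between 0.035 and 0.0435 m and horizontal distance between lid and tub below 0.006 m and angle between the z axis of lid and the z axis of tub, either way round below 0.05 rad and angle between tub's own z axis and vertical below 0.06 rad and linear speed of tub below 0.02 m/s and horizontal distance between cheese and tub below 0.02 m and z of cheese in the frame of tub between 0 and 0.03 m); the robot touches nothing.
It fails at once if the tub was dropped or slammed on the scale (faster than 0.35 m/s in the last 25 mm above the pan, or pressed on it with over 60 N) (contact force between tub and scale above 60 N or (horizontal distance between tub and scale_pan below 0.08 m and height (world z) of tub below 0.077 m and linear speed of tub above 0.35 m/s)).
It fails at once if the empty tub was moved more than 40 mm (distance of tub_empty from where it was at the start of the episode above 0.04 m).
It fails at once if the spare cheese or the jar was moved more than 40 mm (distance of any of spare_cheese, jar from where it was at the start of the episode above 0.04 m).
It also fails if it takes over 51 s, if anything falls off the work surface, if the arm or the gripper's body presses on something with over 40 N, if the wrist force passes 120 N, or if a joint passes its speed limit or range.

## Working session

There is one attempt and no reset: what is moved stays moved. The work goes in short steps, each a Python script; the robot and the scene stay as the last script left them, time stands still between calls to the robot, and variables do not carry over. Pictures are saved under pics/ and viewed, and the job is handed in when it is done.

```bash
ls; mkdir -p pics
python3 - <<'E'
from station import ctrl,get_state,vision,models
import cv2,numpy as np
s=get_state();print(s['time'],s['tcp_pos'],s['eef_rot'],s['contact_force'],s['width'],ctrl.pinch_z)
for n in['scene','side']:
    p,d=vision.grab_frame(n);cv2.imwrite(f'pics/{n}0.png',p);np.savez(f'pics/{n}0.npz',p=p,d=d)
    i=vision.camera_info(n);print(n,i['mtx'],i['R'],i['t'],i['dist_coeffs'])
print(vision.camera_info('wrist'))
E
```

```text
pics
0.0 [ 0.21159873 -0.58757685  0.23043726] [-8.52390274e-04  9.85089345e-01  1.72041347e-01 -1.72334500e-04] [0.14399274 0.63129435 0.0783573 ] 0.0855754528904691 -0.0187
scene [[538.77365236   0.         285.00851029]
 [  0.         538.77365236 213.79867411]
 [  0.           0.           1.        ]] [[-0.33252801  0.94287043 -0.02050539]
 [ 0.57510633  0.18549832 -0.79677041]
 [-0.74744754 -0.27674125 -0.60393414]] [ 0.18205477 -0.26320399  1.90154782] [-0.07958995  0.          0.          0.          0.        ]
side [[460.08386561   0.         284.57245542]
 [  0.         460.08386561 208.02005088]
 [  0.           0.           1.        ]] [[-0.9998697  -0.01475479  0.00654753]
 [-0.01527367  0.73348389 -0.67953521]
 [ 0.00522389 -0.67954668 -0.73361368]] [0.54680604 0.06361378 1.21247684] [-0.15477071  0.          0.          0.          0.        ]
{'mtx': array([[334.43681271,   0.        , 275.45183218],
       [  0.        , 334.43681271, 208.5299913 ],
       [  0.        ,   0.        ,   1.        ]]), 'dist_coeffs': array([0.0215178, 0.       , 0.       , 0.       , 0.       ]), 'hand_eye': array([[ 8.78447657e-04, -9.46149619e-01, -3.23728477e-01,
         8.22068692e-02],
       [ 9.99999130e-01,  1.14965974e-03, -6.46539439e-04,
         1.05541495e-03],
       [ 9.83900639e-04, -3.23727627e-01,  9.46149806e-01,
        -1.42480929e-01],
       [ 0.00000000e+00,  0.00000000e+00,  0.00000000e+00,
         1.00000000e+00]])}
```

View pics/scene0.png

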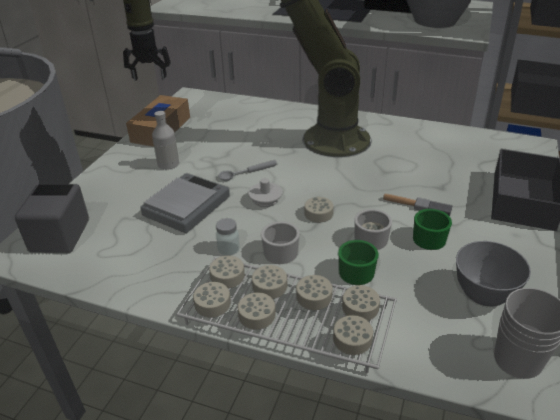

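View pics/side0.png

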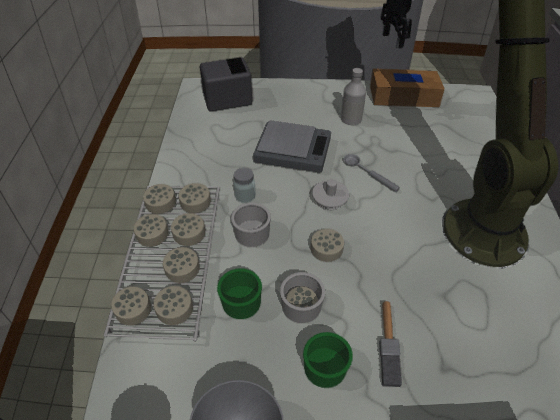

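Candidates in the side view: 
- White tubs at (302,297), with cheese visible inside, and (251,224), apparently empty. 
- Green tubs at (240,292) and (327,358), not meant. 
- Lid with knob at (330,192). 
- Loose cheese on the bench at (327,244). 
- Jar at (244,185). 
- Scale at (293,145).

I choose the white tub at (302,297), which is at (373,229) in the scene view. Next I check it in a close crop and measure.

```bash
cat > h.py <<'E'
import cv2,numpy as np
from scipy.optimize import least_squares
def world(info,d,pix,Rt=None):
    pix=np.asarray(pix,float).reshape(-1,2)
    u=cv2.undistortPoints(pix[:,None],info['mtx'],info['dist_coeffs'])[:,0]
    z=d[pix[:,1].astype(int),pix[:,0].astype(int)]
    X=np.c_[u*z[:,None],z]
    if Rt is not None: return X@Rt[:3,:3].T+Rt[:3,3]
    return (X-info['t'])@info['R']
def cloud(info,d,Rt=None):
    v,u=np.nonzero(d>0); return np.c_[u,v],world(info,d,np.c_[u,v],Rt)
def fitc(P,r=None):
    c0=P.mean(0)
    if r is None: 
        q=least_squares(lambda q:np.hypot(*(P-q[:2]).T)-q[2],[*c0,.05],loss='soft_l1',f_scale=.002)
    else: q=least_squares(lambda q:np.hypot(*(P-q[:2]).T)-r,c0,loss='soft_l1',f_scale=.002)
    return q.x
E
python3 - <<'E'
from station import vision
import cv2,numpy as np
from h import *
p=cv2.imread('pics/side0.png');q=cv2.imread('pics/scene0.png')
a=cv2.resize(p[180:330,200:380],None,fx=2.2,fy=2.2,interpolation=2)
b=cv2.resize(q[170:290,220:460],None,fx=1.6,fy=1.6,interpolation=2)
o=np.zeros((a.shape[0],a.shape[1]+b.shape[1],3),np.uint8);o[:,:a.shape[1]]=a;o[:b.shape[0],a.shape[1]:]=b
cv2.imwrite('pics/crop0.png',o);print(o.shape)
for n,pts in {'side':dict(tub=(302,297),empty=(251,224),knob=(331,183),lid=(330,192),cheese=(327,244),jar=(244,172),pan=(291,138)),'scene':dict(tub=(373,229),empty=(281,243),knob=(265,182),lid=(265,192),cheese=(319,205),jar=(226,224),pan=(187,199))}.items():
    d=np.load(f'pics/{n}0.npz')['d'];i=vision.camera_info(n)
    P,X=cloud(i,d)
    for k,c in pts.items():
        w=world(i,d,c)[0];print(n,k,w.round(4))
        cen=w[:2]
        m=np.hypot(*(X[:,:2]-cen).T)<.075; Y=X[m]
        if k in('tub','empty'):
            r=Y[(Y[:,2]>.058)&(Y[:,2]<.08)]
        elif k=='knob': r=Y[(Y[:,2]>.066)&(np.hypot(*(Y[:,:2]-cen).T)<.025)]
        elif k=='lid': r=Y[(Y[:,2]>.024)&(Y[:,2]<.04)]
        elif k=='pan':
            m=np.hypot(*(X[:,:2]-cen).T)<.13; Y=X[m];r=Y[(Y[:,2]>.046)&(Y[:,2]<.06)]
            print('  minrect',cv2.minAreaRect(r[:,:2].astype(np.float32)*1000),np.median(r[:,2]));continue
        else: r=Y[(Y[:,2]>.02)]
        if len(r)>5:
            hull=cv2.convexHull(r[:,:2].astype(np.float32))[:,0]
            print('  n',len(r),'z',np.percentile(r[:,2],[5,50,95]).round(4),'hullcirc',fitc(hull).round(4), 'mean',r.mean(0).round(4))
E
```

```text
(330, 780, 3)
side tub [0.5043 0.23   0.0347]
  n 491 z [0.0616 0.0668 0.0698] hullcirc [0.5052 0.2332 0.05  ] mean [0.5057 0.2367 0.0665]
side empty [ 0.6365 -0.0139  0.0017]
  n 282 z [0.0616 0.0665 0.0696] hullcirc [0.633  0.0159 0.0485] mean [0.6343 0.0103 0.0662]
side knob [ 0.424  -0.1049  0.0699]
  n 67 z [0.0674 0.0708 0.0738] hullcirc [ 0.424  -0.1042  0.0138] mean [ 0.4235 -0.1031  0.0707]
side lid [ 0.4255 -0.0938  0.0467]
  n 659 z [0.0281 0.0315 0.0346] hullcirc [ 0.4228 -0.1038  0.0509] mean [ 0.4243 -0.097   0.0314]
side cheese [0.4407 0.0751 0.0334]
  n 775 z [0.025  0.0338 0.037 ] hullcirc [0.4396 0.0648 0.042 ] mean [0.4404 0.0692 0.0331]
side jar [ 0.6588 -0.1262  0.0856]
  n 566 z [0.0258 0.0653 0.0857] hullcirc [ 0.6625 -0.1167  0.0305] mean [ 0.6597 -0.1064  0.0631]
side pan [ 0.5324 -0.3192  0.0507]
  minrect ((546.53857421875, -320.0993957519531), (156.19728088378906, 150.67755126953125), 78.17317199707031) 0.05135416939263857
scene tub [0.5058 0.2353 0.0386]
  n 340 z [0.0591 0.0672 0.0711] hullcirc [0.5047 0.2312 0.0505] mean [0.5096 0.2322 0.0663]
scene empty [0.5991 0.0069 0.0052]
  n 255 z [0.0589 0.0671 0.0703] hullcirc [0.6266 0.0167 0.0498] mean [0.619  0.0144 0.0664]
scene knob [ 0.4332 -0.1002  0.0747]
  n 53 z [0.0672 0.073  0.0761] hullcirc [ 0.4246 -0.1043  0.0139] mean [ 0.4256 -0.104   0.0723]
scene lid [ 0.4329 -0.1019  0.0388]
  n 483 z [0.0298 0.0335 0.0371] hullcirc [ 0.4215 -0.1055  0.0513] mean [ 0.4291 -0.1021  0.0335]
scene cheese [0.4394 0.0654 0.0335]
  n 475 z [0.0234 0.0339 0.0383] hullcirc [0.4398 0.0644 0.0408] mean [0.4463 0.0657 0.033 ]
scene jar [ 0.6572 -0.1216  0.0825]
  n 649 z [0.0254 0.0635 0.0873] hullcirc [ 0.6645 -0.1185  0.0306] mean [ 0.6722 -0.1136  0.0625]
scene pan [ 0.5517 -0.2952  0.0524]
  minrect ((530.1821899414062, -318.6669921875), (159.26950073242188, 186.62326049804688), 77.92987823486328) 0.05282655969943884
```

```bash
true
```

```text
(no output)
```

View pics/crop0.png

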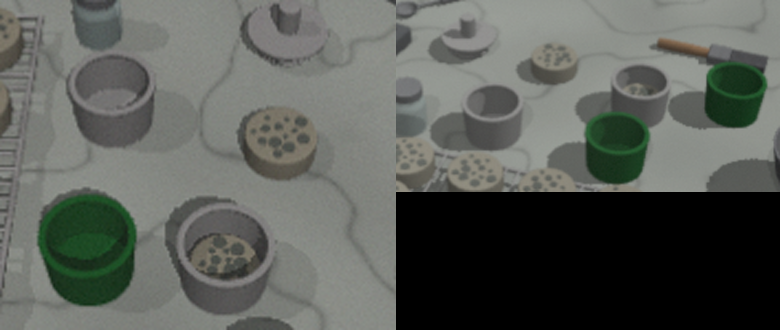

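Run:
```python
from station import vision,ctrl,get_state
import numpy as np
from h import *
for n in('side','scene'):
    d=np.load(f'pics/{n}0.npz')['d'];i=vision.camera_info(n)
    P,X=cloud(i,d)
    m=(np.hypot(*(X[:,:2]-[.54,-.32]).T)<.15)&(X[:,2]>.02)&(X[:,2]<.07)
    Y=X[m]; img=np.zeros((150,150),np.uint8)
    k=((Y[:,:2]-[.39,-.47])*500).astype(int)
    for (a,b),z in zip(k,Y[:,2]): img[b,a]=max(img[b,a],min(255,int(z*4000)))
    cv2.imwrite(f'pics/top_{n}.png',cv2.resize(img,None,fx=4,fy=4,interpolation=0))
    T=np.deg2rad(-12);u=(Y[:,:2]-[.54,-.32])@np.array([[np.cos(T),-np.sin(T)],[np.sin(T),np.cos(T)]])
    for ax in(0,1):
        h,e=np.histogram(u[Y[:,2]>.046,ax],bins=np.arange(-.12,.13,.01));print(n,ax,h)
print(ctrl.ik([.424,-.104,.06],[0,1,0,0]))
```

```text
side 0 [  0   0   0   0   0  95 109 105 106 102 107 101 106 104  99 103 104 105
 102  96  12   0   0   0]
side 1 [  0   0   0   0  34  90  93  96 103  91  97 103 100 107 104 104 111 110
 112 101   0   0   0   0]
scene 0 [  0   3   7   2  14  81 107  91  94 110 104  97 107 111 104 107 123 100
 113 131  16   0   0   0]
scene 1 [  0   0   0   1  62  99  92 105 100 107 107 101 107 108 106 117 101 109
 106  94   0   0   0   0]
[ 0.3490215   0.47501561 -0.23189996  2.19611166  0.22442682  0.49191211
 -1.62732544]
```

The crop confirms the white tub at side (302,297) holds the mottled cheese and the one at (251,224) is empty. Before moving, I check reach over the whole route for several yaws.

```bash
cat >> h.py <<'E'
LID=np.array([.4238,-.1042]);TUB=np.array([.505,.2322]);PAN=np.array([.546,-.318])
def quat(a): return [0,np.cos(a/2),np.sin(a/2),0]
E
python3 - <<'E'
from station import ctrl
from h import *
lo=np.array([-3.08,-.24,-1.43,0,-1.52,.17,-2.89]);hi=np.array([3.08,2.05,1.35,2.5,4.66,1.96,2.89])
for a in np.deg2rad(range(-180,180,20)):
    o=[]
    for P in([*LID,.12],[*LID,.042],[*LID,.17],[*TUB,.17],[*TUB,.083],[*TUB,.21],[*PAN,.23],[*PAN,.13]):
        q=ctrl.ik(P,quat(a)); o.append(None if q is None else np.minimum(np.array(q)-lo,hi-np.array(q)).min().round(2))
    print(int(round(np.rad2deg(a))),o)
E
```

```text
-180 [np.float64(0.38), np.float64(0.29), np.float64(0.41), np.float64(0.04), np.float64(0.41), np.float64(0.02), np.float64(0.47), np.float64(0.52)]
-160 [np.float64(0.2), np.float64(0.2), np.float64(0.21), np.float64(0.2), np.float64(0.2), np.float64(0.2), np.float64(0.2), np.float64(0.2)]
-140 [np.float64(0.2), np.float64(0.2), np.float64(0.21), np.float64(0.2), np.float64(0.2), np.float64(0.2), np.float64(0.2), np.float64(0.2)]
-120 [np.float64(0.2), np.float64(0.2), np.float64(0.21), np.float64(0.2), np.float64(0.2), np.float64(0.2), np.float64(0.2), np.float64(0.2)]
-100 [np.float64(0.2), np.float64(0.2), np.float64(0.2), np.float64(0.2), np.float64(0.2), np.float64(0.2), np.float64(0.17), np.float64(0.23)]
-80 [np.float64(0.12), np.float64(0.23), np.float64(0.08), np.float64(0.2), np.float64(0.2), np.float64(0.2), np.float64(0.47), np.float64(0.52)]
-60 [np.float64(0.37), np.float64(0.25), np.float64(0.38), np.float64(0.4), np.float64(0.42), np.float64(0.33), np.float64(0.75), np.float64(0.75)]
-40 [np.float64(0.37), np.float64(0.25), np.float64(0.44), np.float64(0.48), np.flo
[... 845 characters left out ...]
float64(0.44), np.float64(0.15), np.float64(0.53), np.float64(0.07), np.float64(0.77), np.float64(0.81)]
100 [np.float64(0.37), np.float64(0.29), np.float64(0.44), np.float64(0.11), np.float64(0.49), np.float64(0.03), np.float64(0.75), np.float64(0.83)]
120 [np.float64(0.38), np.float64(0.29), np.float64(0.44), np.float64(0.04), np.float64(0.47), np.float64(0.01), np.float64(0.71), np.float64(0.78)]
140 [np.float64(0.38), np.float64(0.29), np.float64(0.44), np.float64(0.01), np.float64(0.44), np.float64(0.02), np.float64(0.63), np.float64(0.68)]
160 [np.float64(0.38), np.float64(0.29), np.float64(0.44), np.float64(0.04), np.float64(0.42), np.float64(0.07), np.float64(0.55), np.float64(0.59)]
```

```bash
cat >> h.py <<'E'
A=np.deg2rad(20)
def wristcloud(vision,get_state):
    from scipy.spatial.transform import Rotation as R
    s=get_state();p,d=vision.grab_frame('wrist')
    T=np.eye(4);w,x,y,z=s['eef_rot'];T[:3,:3]=R.from_quat([x,y,z,w]).as_matrix();T[:3,3]=s['tcp_pos']
    i=vision.camera_info('wrist');return p,d,*cloud(i,d,T@i['hand_eye'])
E
python3 - <<'E'
from station import ctrl,get_state,vision
from h import *
ctrl.movep([*LID,.17],quat(A))
p,d,P,X=wristcloud(vision,get_state)
cv2.imwrite('pics/w1.png',p)
s=get_state();print(s['time'],s['tcp_pos'],s['contact_force'])
m=np.hypot(*(X[:,:2]-LID).T)<.07;Y=X[m]
for a,b in((.066,.08),(.024,.04)):
    r=Y[(Y[:,2]>a)&(Y[:,2]<b)]
    if len(r)>8:
        h=cv2.convexHull(r[:,:2].astype(np.float32))[:,0];print(len(r),np.median(r[:,2]),fitc(h),r.mean(0))
E
```

```text
2.075 [ 0.42394474 -0.10514195  0.17001178] [-0.86823711 -0.03112401  0.33753368]
991 0.07250833511653249 [ 0.42211382 -0.10769493  0.01358387] [ 0.42303873 -0.10748592  0.07229925]
8809 0.0328261453428072 [ 0.42184772 -0.10786014  0.05053687] [ 0.42566499 -0.10640604  0.0328281 ]
```

View pics/w1.png

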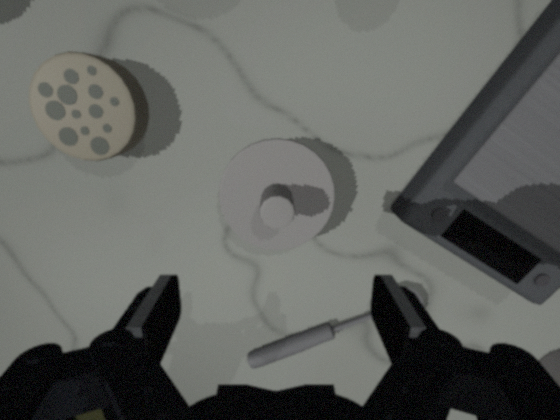

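The wrist view shows the lid at (276,195) with its knob top at (277,211), clear of everything. It reads the knob about 3 mm off the fixed cameras, so I split the difference and grasp.

Run:
```python
from station import ctrl,get_state,vision
from h import *
L=[.423,-.106]
ctrl.movel([*L,.10],max_speed=.2);ctrl.movel([*L,.043],max_speed=.08)
s=get_state();print(s['time'],s['tcp_pos'],s['contact_force'])
ctrl.close_gripper(80)
s=get_state();print(s['time'],s['tcp_pos'],s['contact_force'],s['width'])
ctrl.movel([*L,.17],max_speed=.15);ctrl.pause(.2)
s=get_state();print(s['time'],s['tcp_pos'],s['contact_force'],s['width'])
p,d,P,X=wristcloud(vision,get_state)
cv2.imwrite('pics/w2.png',p)
p,d=vision.grab_frame('side');cv2.imwrite('pics/s2.png',p)
T=s['tcp_pos']
m=(np.hypot(*(X[:,:2]-T[:2]).T)<.07);Y=X[m];r=Y[(Y[:,2]>.14)&(Y[:,2]<.18)]
print(len(r),np.median(r[:,2]))
P,X=cloud(vision.camera_info('side'),d)
m=(np.hypot(*(X[:,:2]-T[:2]).T)<.065);Y=X[m]
print(np.histogram(Y[:,2],bins=np.arange(0,.24,.01)))
r=Y[(Y[:,2]>.152)&(Y[:,2]<.172)]
if len(r)>8:
    h=cv2.convexHull(r[:,:2].astype(np.float32))[:,0];print(len(r),np.median(r[:,2]),fitc(h,.051),fitc(h))
```

```text
3.4417 [ 0.42330325 -0.10602601  0.04337092] [ 0.44917557 -0.24363544 -0.45029775]
4.0167 [ 0.42319524 -0.10614502  0.04335602] [-0.63734958 -0.41980872  5.13577631] 0.026165915751634933
5.2167 [ 0.42258313 -0.10585707  0.1692749 ] [ 0.3356661   0.77917081 -0.49094113] 0.02576268507997065
18632 0.15873848588732237
(array([269,   0,   0,   0,   0,   0,   0,   0,   0,   0,   0,   0,   4,
        60,  13, 598,  83,  30,  53,  57,  32,  44,  62]), array([0.  , 0.01, 0.02, 0.03, 0.04, 0.05, 0.06, 0.07, 0.08, 0.09, 0.1 ,
       0.11, 0.12, 0.13, 0.14, 0.15, 0.16, 0.17, 0.18, 0.19, 0.2 , 0.21,
       0.22, 0.23]))
681 0.15797640103736782 [ 0.42265583 -0.10394693] [ 0.42267864 -0.1038238   0.05077685]
```

View pics/w2.png

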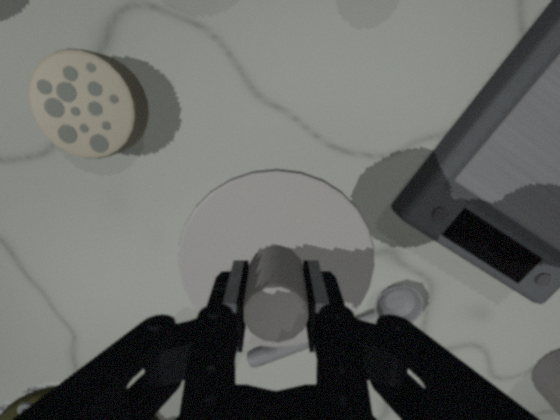

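View pics/s2.png

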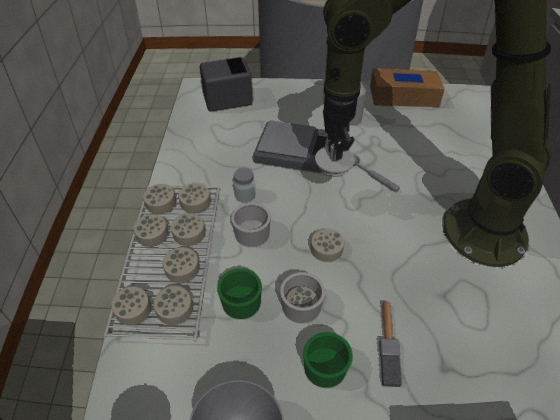

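The lid is held level, with its disc at wrist (277,245) and side (337,160). I carry it over the tub and compare lid and tub in the same camera frames.

Run:
```python
from station import ctrl,get_state,vision
from h import *
ctrl.movep([.505,.2315,.17],quat(A));ctrl.pause(.3)
s=get_state();print(s['time'],s['tcp_pos'],s['eef_rot'],s['contact_force'],s['width'])
T=s['tcp_pos']
p,d,P,X=wristcloud(vision,get_state)
cv2.imwrite('pics/w3.png',p)
m=(np.hypot(*(X[:,:2]-T[:2]).T)<.06)&(abs(X[:,2]-T[2]+.011)<.006)&(P[:,1]<260)
Y=X[m];c,*_=np.linalg.lstsq(np.c_[Y[:,:2]-T[:2],np.ones(len(Y))],Y[:,2],rcond=None);print('disc plane slope',c)
m=(np.hypot(*(X[:,:2]-T[:2]).T)<.075)&(X[:,2]>.06)&(X[:,2]<.075);print('tub rim pts',m.sum())
for n in('side','scene'):
    p,d=vision.grab_frame(n);cv2.imwrite(f'pics/{n}3.png',p)
    P,X=cloud(vision.camera_info(n),d)
    Y=X[(np.hypot(*(X[:,:2]-T[:2]).T)<.065)];r=Y[abs(Y[:,2]-T[2]+.011)<.007]
    if len(r)>8:
        h=cv2.convexHull(r[:,:2].astype(np.float32))[:,0];print(n,len(r),np.median(r[:,2]),fitc(h,.051),fitc(h))
    r=Y[(Y[:,2]>.058)&(Y[:,2]<.08)]
    h=cv2.convexHull(r[:,:2].astype(np.float32))[:,0];print(n,'rim',len(r),fitc(h,.05))
```

```text
6.925 [0.50530028 0.23053644 0.17009888] [1.54839368e-04 9.84937808e-01 1.72908888e-01 8.72622628e-05] [-0.11551998 -0.22577144 -1.1563244 ] 0.025859141661410928
disc plane slope [-0.00789864 -0.00531633  0.15968911]
tub rim pts 1526
side 1112 0.15921053483220513 [0.50517975 0.23057118] [0.50518948 0.23071526 0.05076727]
side rim 340 [0.50537226 0.23324559]
scene 576 0.16018698190844424 [0.50568804 0.22934464] [0.50564191 0.22936581 0.05126258]
scene rim 358 [0.50480652 0.23092539]
```

View pics/side3.png

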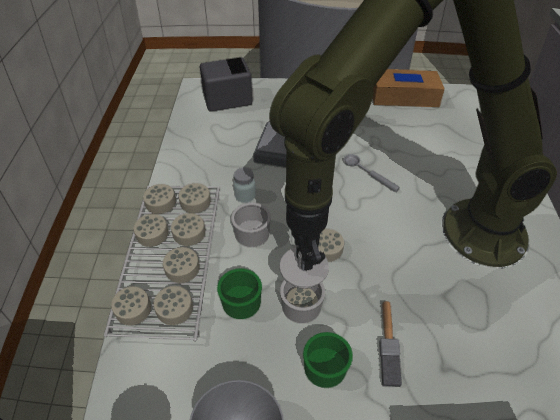

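View pics/scene3.png

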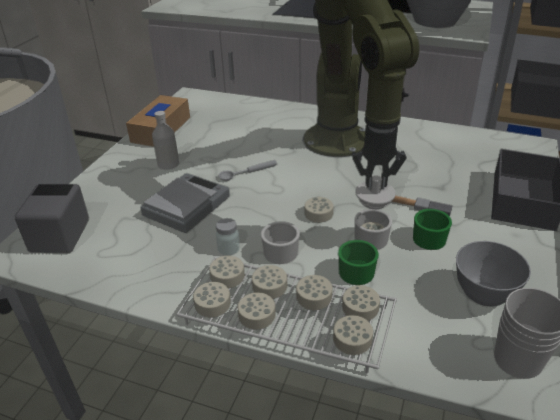

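The lid at side (303,266) hovers over the tub at (302,297). Both cameras put it about 2 mm short in y, so I correct that, lower, and press in steps watching the force.

Run:
```python
from station import ctrl,get_state,vision
from h import *
x,y=.505,.2327
ctrl.movel([x,y,.14],max_speed=.15);ctrl.pause(.2)
s=get_state();print(s['tcp_pos'],s['contact_force'])
y+=.2327-s['tcp_pos'][1];x+=.505-s['tcp_pos'][0]
ctrl.movel([x,y,.107],max_speed=.06)
for z in np.arange(.104,.0815,-.002):
    ctrl.movel([x,y,z],max_speed=.03)
    s=get_state();f=np.array(s['contact_force']);print(round(s['time'],2),z.round(4),np.round(s['tcp_pos'],4),f.round(1),np.round(s['wrist_torque'],2))
    if f[2]>45 or np.hypot(*f[:2])>15: print('stop');break
```

```text
[0.50543133 0.2330159  0.14086847] [ 0.35394962 -0.0989585  -1.78003109]
8.57 0.104 [0.5046 0.2323 0.104 ] [ 0.9  0.5 -1.6] [ 0.05 -0.02 -0.03]
8.82 0.102 [0.5045 0.2323 0.1019] [-0.6 -0.3 -1.5] [ 0.   -0.01 -0.01]
9.07 0.1 [0.5045 0.2323 0.0999] [-0.7 -0.2 -0.9] [ 0.   -0.02 -0.03]
9.32 0.098 [0.5052 0.2327 0.0985] [0.5 0.  3.7] [-0.08 -0.12 -0.04]
9.57 0.096 [0.5051 0.2327 0.0965] [ 1.  -0.7  5.7] [-0.05 -0.13 -0.04]
9.82 0.094 [0.5046 0.2324 0.0938] [1.4 0.4 0.6] [ 0.13 -0.28 -0.  ]
10.07 0.092 [0.5042 0.2322 0.0915] [ 0.8 -0.  -2.1] [ 0.14 -0.15  0.03]
10.32 0.09 [0.5038 0.2318 0.0893] [-1.  -0.4 -3.2] [ 0.05 -0.03 -0.02]
10.57 0.088 [0.5043 0.2322 0.0877] [ 0.4  0.2 -4.4] [0.02 0.02 0.02]
10.82 0.086 [0.5045 0.2323 0.0858] [ 0.5  0.5 -4.7] [ 0.02 -0.    0.02]
11.07 0.084 [0.5049 0.2326 0.0845] [ 0.2 -0.9  1.9] [-0.09  0.16 -0.  ]
11.32 0.082 [0.505  0.2326 0.0843] [-4.9 -3.3 22. ] [-0.6   1.39  0.06]
```

It seated hard at TCP z = 0.0843, against 0.0844 expected. I ease off and check the seating by eye and depth.

```bash
cat > chk.py <<'E'
from station import ctrl,get_state,vision
from h import *
import sys
t=sys.argv[1]
s=get_state();print(s['time'],s['tcp_pos'],s['contact_force'],s['wrist_torque'],s['width']);T=s['tcp_pos']
p,d,P,X=wristcloud(vision,get_state);cv2.imwrite(f'pics/w{t}.png',p)
m=(np.hypot(*(X[:,:2]-T[:2]).T)<.06)&(abs(X[:,2]-T[2]+.011)<.006)&(P[:,1]<260)
Y=X[m]
if len(Y)>50:
    c,*_=np.linalg.lstsq(np.c_[Y[:,:2]-T[:2],np.ones(len(Y))],Y[:,2],rcond=None);print('disc plane slope',c)
o=[]
for n in('side','scene'):
    p,d=vision.grab_frame(n)
    i=vision.camera_info(n)
    q=cv2.projectPoints(np.array([[*T[:2],T[2]-.03]]),cv2.Rodrigues(i['R'])[0],i['t'],i['mtx'],i['dist_coeffs'])[0][0,0].astype(int)
    o.append(cv2.resize(p[q[1]-45:q[1]+45,q[0]-50:q[0]+50],None,fx=4,fy=4,interpolation=2))
    P,X=cloud(i,d)
    Y=X[(np.hypot(*(X[:,:2]-T[:2]).T)<.065)];r=Y[abs(Y[:,2]-T[2]+.011)<.006]
    if len(r)>8:
        h=cv2.convexHull(r[:,:2].astype(np.float32))[:,0];print(n,len(r),np.median(r[:,2]),fitc(h,.051))
        c,*_=np.linalg.lstsq(np.c_[r[:,:2]-T[:2],np.ones(len(r))],r[:,2],rcond=None);print('slope',c)
cv2.imwrite(f'pics/crop{t}.png',np.hstack(o))
E
python3 - <<'E'
from station import ctrl,get_state
s=get_state();p=s['tcp_pos']
ctrl.movel([.505,.2326,.0842],max_speed=.03);ctrl.pause(.2)
E
python3 chk.py 4
```

```text
11.775 [0.50537013 0.23283218 0.08443538] [-0.18276103 -0.74544559  5.60194741] [0.00563419 0.23421991 0.06899985] 0.025934155306704895
disc plane slope [-0.00853966 -0.00407899  0.07406938]
side 1002 0.07334810016908141 [0.5055839  0.23355916]
slope [ 0.00380255 -0.01949989  0.07347947]
scene 577 0.07429811533525571 [0.50525248 0.23181844]
slope [-0.01718496 -0.00348496  0.07434926]
```

View pics/crop4.png

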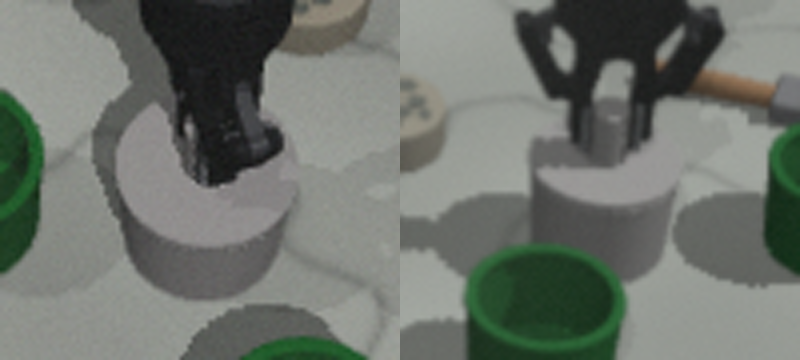

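The disc's top is at 0.074 and level, flush with the lip all round (crop left, about (210,190)), so it is home. Next I lift it and carry it over the scale.

```bash
python3 - <<'E'
from station import ctrl,get_state
ctrl.movel([.505,.2326,.10],max_speed=.05);ctrl.movel([.505,.2326,.24],max_speed=.15);ctrl.pause(.2)
E
python3 chk.py 5
python3 - <<'E'
from station import ctrl,get_state
from h import *
P=[.546,-.3185]
ctrl.movep([.535,-.04,.245],quat(A));ctrl.movep([*P,.235],quat(A));ctrl.pause(.3)
E
python3 chk.py 6
```

```text
13.675 [0.50469888 0.23243202 0.23917695] [-0.35338844 -0.23491028 -3.35358722] [ 0.04267776 -0.0487662  -0.02452516] 0.02615175927750466
disc plane slope [-0.00976148 -0.0057757   0.22874987]
side 1220 0.2285198066605613 [0.50474738 0.23283891]
slope [-0.00045085 -0.00185989  0.22843172]
scene 601 0.22941884991141318 [0.50528375 0.23122677]
slope [-0.01886825 -0.00454185  0.22947928]
16.275 [ 0.54647138 -0.31734109  0.23535132] [-0.42726831 -0.1457484  -4.05440851] [-0.00403297 -0.05634074  0.02393277] 0.026203196195599205
disc plane slope [-0.00740757 -0.00448038  0.22487167]
side 512 0.22396110710935335 [ 0.54644502 -0.31560847]
slope [ 0.00370823 -0.01880362  0.22415341]
scene 475 0.2237827460503513 [ 0.54722826 -0.31698897]
slope [-0.01037968 -0.01338238  0.22394221]
```

View pics/crop5.png

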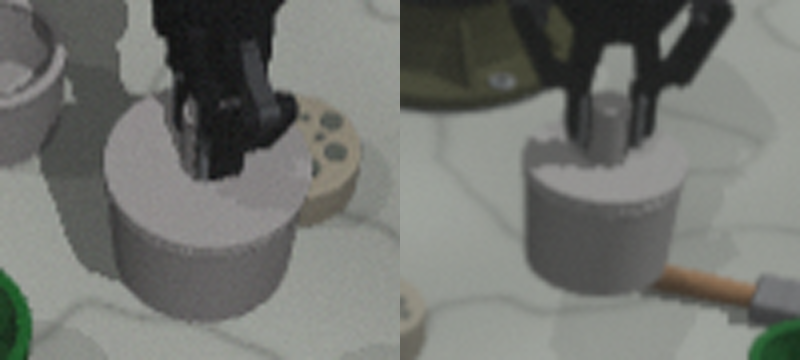

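View pics/crop6.png

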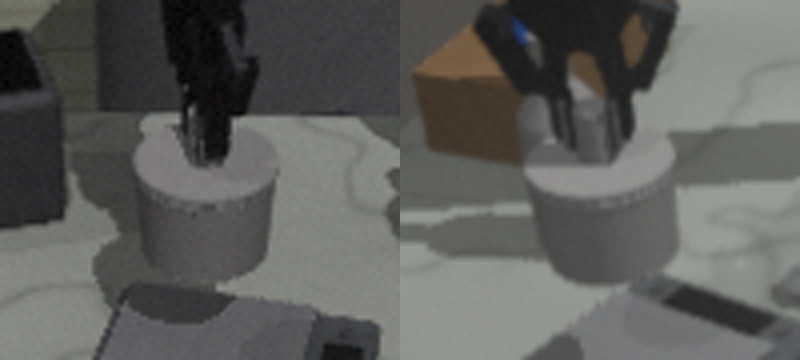

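View pics/w6.png

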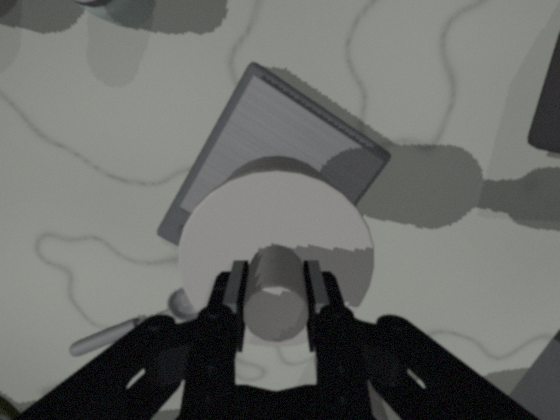

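The closed tub hangs level above the pan: the side crop shows the tub at (205,205) and the pan below at (230,320). I lower it gently until contact.

```bash
python3 - <<'E'
from station import ctrl,get_state
import numpy as np
P=[.546,-.3195]
ctrl.movel([*P,.16],max_speed=.12);ctrl.movel([*P,.142],max_speed=.04);ctrl.pause(.2)
f0=get_state()['contact_force'][2];print(f0)
for z in np.arange(.1405,.130,-.001):
    ctrl.movel([*P,z],max_speed=.02);s=get_state();f=s['contact_force'];print(round(s['time'],2),z.round(4),np.round(s['tcp_pos'],4),np.round(f,1))
    if f[2]-f0>5: break
E
python3 chk.py 7
```

```text
-3.685953468087867
18.25 0.1405 [ 0.5459 -0.3195  0.1404] [-0.5  0.4 -4.5]
18.5 0.1395 [ 0.546  -0.3195  0.1394] [-0.1 -1.1 -3.8]
18.75 0.1385 [ 0.546  -0.3195  0.1384] [-0.2  0.6 -3.5]
19.0 0.1375 [ 0.546  -0.3195  0.1374] [ 0.3 -0.6 -3.6]
19.25 0.1365 [ 0.5463 -0.3196  0.1368] [-0.  -0.6 -2.2]
19.5 0.1355 [ 0.5463 -0.3197  0.1364] [-3.   0.3  6.1]
19.5 [ 0.54633095 -0.31965275  0.1364316 ] [-3.00281668  0.27659035  6.14038901] [0.32352966 0.43332127 0.07053615] 0.026040932413379753
disc plane slope [-0.0088691  -0.00292839  0.12601193]
side 494 0.12555472511996657 [ 0.54582792 -0.31745558]
slope [ 0.00309231 -0.01354695  0.12561038]
scene 465 0.12661367314401267 [ 0.54624429 -0.31854362]
slope [-0.01652652 -0.00610602  0.12662106]
```

View pics/crop7.png

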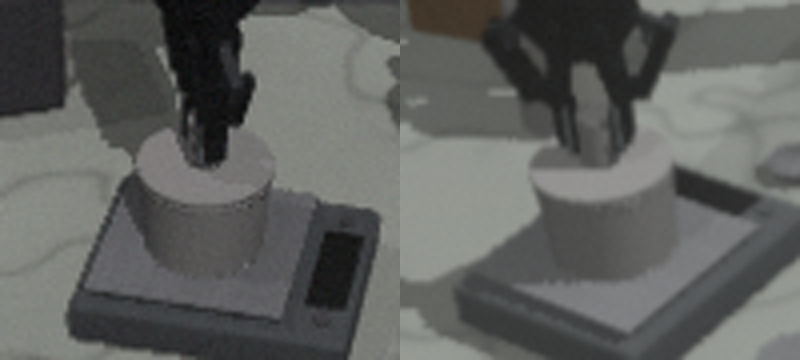

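The tub stands on the pan, roughly central. The tub base is at side crop (207,265) and the pan spans about (80–320, 190–320). I release and retreat, then check.

Run:
```python
from station import ctrl,get_state,vision
from h import *
ctrl.movel([.5463,-.3196,.1364],max_speed=.02)
ctrl.ungrasp();ctrl.pause(.2)
ctrl.movel([.5463,-.3196,.26],max_speed=.12);ctrl.pause(.5)
s=get_state();print(s['time'],s['tcp_pos'],s['width'],s['contact_force'])
c0=np.array([.546,-.319])
o=[]
for n in('side','scene'):
    p,d=vision.grab_frame(n);cv2.imwrite(f'pics/{n}8.png',p);i=vision.camera_info(n)
    P,X=cloud(i,d);Y=X[np.hypot(*(X[:,:2]-c0).T)<.06];r=Y[(Y[:,2]>.118)&(Y[:,2]<.134)]
    h=cv2.convexHull(r[:,:2].astype(np.float32))[:,0]
    r2=r[np.hypot(*(r[:,:2]-c0).T)>.02]
    print(n,np.median(r[:,2]),fitc(h,.051),np.linalg.lstsq(np.c_[r2[:,:2]-c0,np.ones(len(r2))],r2[:,2],rcond=None)[0])
    Y=X[(np.hypot(*(X[:,:2]-c0).T)<.13)&(X[:,2]>.047)&(X[:,2]<.056)];print(cv2.minAreaRect(Y[:,:2].astype(np.float32)*1000))
    for k,c,a,b in(('empty',(.63,.016),.058,.08),('cheese',(.4397,.0646),.02,.05),('jar',(.6635,-.1175),.025,.1)):
        Y=X[(np.hypot(*(X[:,:2]-c).T)<.075)&(X[:,2]>a)&(X[:,2]<b)]
        print(k,fitc(cv2.convexHull(Y[:,:2].astype(np.float32))[:,0]).round(4))
    q=cv2.projectPoints(np.array([[*c0,.09]]),cv2.Rodrigues(i['R'])[0],i['t'],i['mtx'],i['dist_coeffs'])[0][0,0].astype(int)
    o.append(cv2.resize(p[q[1]-50:q[1]+50,q[0]-50:q[0]+50],None,fx=4,fy=4,interpolation=2))
cv2.imwrite('pics/crop8.png',np.hstack(o))
```

```text
22.3917 [ 0.54629213 -0.31957874  0.25991422] 0.08533194897409746 [ 0.08151833  0.44932883 -0.04812419]
side 0.12578255107517494 [ 0.54611369 -0.31775589] [ 0.00115728 -0.02285123  0.12581279]
((546.05908203125, -319.5789489746094), (154.36167907714844, 151.87066650390625), 78.92630004882812)
empty [0.6324 0.0182 0.0496]
cheese [0.4393 0.0651 0.0421]
jar [ 0.6867 -0.1115  0.0507]
scene 0.12668316969188514 [ 0.54544277 -0.31936504] [-0.01966141 -0.01993521  0.12646401]
((530.408935546875, -317.5431823730469), (154.69564819335938, 189.7538299560547), 77.69136047363281)
empty [0.6324 0.0183 0.0501]
cheese [0.4409 0.0645 0.041 ]
jar [ 0.6857 -0.1274  0.0492]
```

View pics/crop8.png

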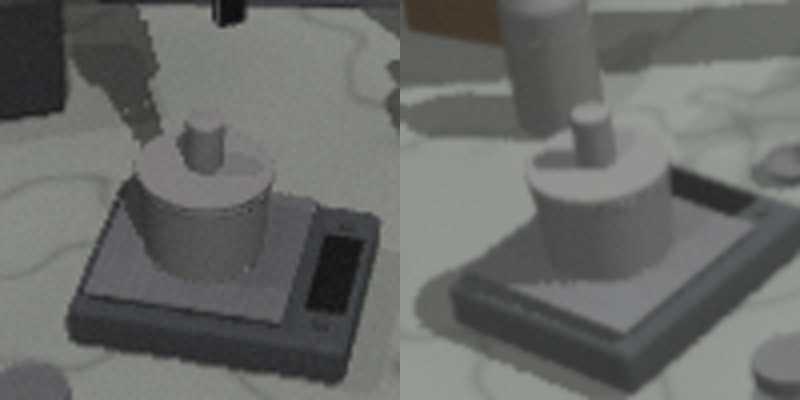

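Tub centre and pan centre agree to about 2 mm, the disc is at 0.126 (0.052 + 0.074 = fully home), and the gripper is clear. The jar fit is off because its window took in rack cheeses; the arm never came near the jar. I hand the job in.

Run:
```python
from station import ticket
print(ticket.close_job())
```

```text
the job is handed in; nothing more can be done
None
```

I put the lid on the tub with the cheese and pressed it home on the bench. I then set the closed tub in the middle of the scale's pan and handed the job in, about 22.5 s into the 51 s allowed.

**Lid:** It seated hard at the expected height (tool at 0.0843 m against 0.0844 m). It stayed on when I lifted the tub by the knob. The force I read while forcing the studs through was only about 6 N, below the 13 N given; the 22 N peak came at the final stop.

**Placing:** Touchdown force rose to about 10 N above the hanging load. After I let go, the tub's centre was within about 2 mm of the pan's middle in the side camera. The top of the lid's disc was at 0.126 m, as expected for a lid fully home on a tub standing on the pan. The gripper ended about 0.1 m clear.

**Bystanders:** The empty tub and spare cheese measured the same as at the start to within the cameras' scatter.

**Checks that disagreed or failed:**
- **Cameras:** They differed by up to 3 mm, and depth fits of the level disc showed slopes of up to about 0.02.
- **Scale in the scene camera:** The pan outline there is about 190 mm long instead of 150 mm, before and after, so I used the side camera for the pan.
- **Jar:** The last fit was unusable because its window took in neighbouring cheeses. I did not remeasure it, but the arm never came near the jar.

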